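# Park the sprung press wheel of the inclined bottle rotator and unload the bottle

## Task

The run on the inclined bottle rotator is over. Take the locking pin from its stowage hole, turn the sprung press-wheel arm back by its forked tail (the pin, standing in the fork, serves as the lever) and, while holding it against its spring, drop the pin through the fork fully home in the parking hole, so that it keeps the wheel clear of the bottle by itself once you let go. Only then take the bottle out of the rotator and stand it upright on the floor of the steel tray beside the two vials, leaving the other things where they are.

Things in the scene. Friction and masses are not known exactly. Their poses are not given: they have to be found in the camera images.
- rotator: Grey wedge-shaped foot of the bottle rotator, fixed to the bench (about 200 mm deep, 230 mm wide). Origin on the bench vertically below the bottle seat; x points from the front of the machine to its back, y to the machine's left, z up.
- deck: Aluminium deck of the rotator, inclined 30 degrees, low edge towards the robot. Origin on its top face at the centre of the bottle seat; x runs up the slope, y to the machine's left, z is the deck's normal (30 degrees from vertical, leaning to the robot). The deck spans x -0.072 to 0.112, y -0.178 to 0.072. Two fixed rubber rollers (radius 14 mm, 46 mm high) stand at x -0.027, y +-0.033.
- housing_edge (a point): Middle of the upper front edge of the white motor housing (deck x 0.112, y -0.053, z 0.150). Its face stands square on the deck at deck x = 0.112 over the deck's whole width, 150 mm high along the normal, so it leans over the holes and the arm: a vertical tool strikes it there, a tool held along the deck's normal passes.
- pivot (a point): Pivot axis of the press-wheel arm, at the deck's face (deck x 0.047, y -0.075); hub radius 15 mm, 32 mm high.
- press_arm (a joint): Sprung arm that swings about its pivot, parallel to the deck; rad. About -0.05 while the wheel bears on the bottle; grows as the wheel swings up the slope and the forked tail down it (clockwise looking down on the deck); stop at 0.66. Its spring pulls back with 3.7 to 5.3 N at the fork. At 0.55 the slot is centred over the parking hole; let go against the seated pin it rests at about 0.47.
- fork (a point): Centre of the slot in the forked tail of the arm, at the fork's top face (19 mm above the deck); 62 mm from the pivot, on the side away from the wheel; moves with the arm. The slot goes right through, 15 mm wide across the swing, from 13 mm nearer the pivot to the open end 20 mm farther. Steel prongs, 9 mm wide, occupy deck z 0.008 to 0.019.
- wheel_top (a point): Centre of the top face of the press wheel (black rubber wheel, radius 20 mm, top 42 mm above the deck) at the other end of the arm, 75 mm from the pivot.
- pin: Locking pin, 106 mm long, loose, 60 g: round steel shank, 10 mm diameter, 72 mm long, tip tapered over 5 mm; collar 16 mm diameter (72 to 76 mm from the tip); flat black grip tab 14 mm thick (its y), 30 mm wide (its x), 30 mm high (76 to 106 mm from the tip). Origin at the tip, z towards the tab. It starts 30 mm deep in the stowage hole, axes parallel to the deck's. It may lean 0.1 rad in a hole.
- pin_tip (a point): The tip of the locking pin (same point as pin's origin).
- pin_tab (a point): Centre of the pin's grip tab, 91 mm from the tip.
- stow_hole (a point): Mouth (centre, at the deck's top face) of the stowage hole at deck x -0.046, y -0.125; same hole as the parking hole.
- park_hole (a point): Mouth (centre, at the deck's top face) of the parking hole at deck x 0.0146, y -0.1279: diameter 12 mm, 30 mm deep along the deck's normal, with a steel ring round it.
- park_bottom (a point): Centre of the bottom of the parking hole, 30 mm below its mouth; the pin's tip comes to lie here when it is home.
- bottle: 100 ml clear bottle, blue screw cap, 105 mm high, body diameter 56 mm, loose, about 140 g. Origin under its centre, z to the cap. It starts on the seat disc (3 mm thick), tilted with the deck, between the rollers (down the slope) and press wheel (up the slope), and stays leaning on the rollers when the wheel is swung back. To clear them lift it 60 mm along the deck's normal.
- bottle_cap (a point): Centre of the bottle's cap, 93 mm above its underside; the cap is 38 mm in diameter and spans 81 to 105 mm above the underside.
- tray: Shallow stainless tray fixed to the bench, 200 mm (its x) by 130 mm (its y), walls 3 mm thick and 16 mm high, floor 3 mm thick. Origin at the centre of its underside. The two vials stand in its half towards +x (away from the robot), at tray x 0.045 to 0.075; the half towards -x is free for the bottle (tray x about -0.04, y 0).
- vial_white: Small clear vial with white cap, 20 mm diameter, 50 mm high, loose in the tray. Origin under its centre. Leave it.
- vial_brown: Small brown vial with black cap, 22 mm diameter, 50 mm high, loose in the tray. Origin under its centre. Leave it.
- driver: Orange screwdriver, 190 mm long, lying loose in front of the rotator. Origin under its middle, y along it. Leave it.
- cell_box: Small black box, 47x58x28 mm, loose on the bench to the right. Origin under its centre. Leave it.

How it is judged:
By the outcome, as a careful person would: the job done as asked, in the order asked, and still so for the second after the job is handed in, with the robot touching nothing.
It also fails if it takes over 50 s, if anything falls off the work surface, if the arm or the gripper's body presses on something with over 40 N, if the wrist force passes 120 N, or if a joint passes its speed limit or range.

## Robot

A 6-joint arm with a two-finger parallel gripper is mounted at the origin on a cart in front of the work surface, level with it; the furniture and walls round the work are solid. World frame = base frame: x ahead of the robot, y to its left, z up, the work surface at z = 0. Lengths are in m, angles in rad, forces in N, time in s.
With the tool pointing down it reaches from about 0.275 to 0.775 m from the base axis. Payload 14.6 kg.
Tool frame: the origin (TCP) lies midway between the tips of the shut fingers; the grasp point (between the pads) lies 19 mm behind it (env.tcp_to_grasp is the distance from the TCP to the grasp point, in m); z points along the fingers, y is the line along which they close (so a half turn about z gives the same grasp; the last joint's range is limited). The gripper opens to 85 mm and grips with 20 to 120 N. Pads are 22 mm wide; open, the fingers measure 114 mm over their backs; the gripper's body (76 mm by 85 mm) begins 54 mm behind the grasp point. The pads swing forward as they close: fully open they stand 13 mm farther back than shut.
Start: joints at [-1.359, 0.263, -0.048, 1.259, 0, 1.415], TCP at [0.188, -0.49, 0.231] pointing down, gripper open.
Joint ranges: [-2.65, 2.65], [-0.89, 1.7], [-1.18, 1.37], [-2.13, 2.11], [-1.35, 1.29], [-3.14, 3.14]. Speed limits (rad/s): [1.89, 1.89, 2.57, 2.79, 3.14, 3.14].

## Interface

Orientations are given as a rotation vector (axis times angle).
In Python, from plant import env gives the robot as it stands. The module is installed in compiled form; this text tells all that it offers.
- The arm moves only by the shell command python3 -m jog 'ROWS' [FORCE]. ROWS is JSON, a list of rows, each a list of 5 numbers: the shift along the world's x, y, z in mm, then the turn about the world's z in degrees, then the closure, from 0 (fully open) to 1 (shut). A call has 1 to 8 rows; each row is the pose to reach, as a shift and turn from the pose commanded when the call began; what a row does not reach only later rows make up. A row lasts 1/8 s, in which the tool goes at most 62.5 mm and 10.7 degrees, less where a joint would pass 70% of its speed; a pose out of reach is approached as far as the arm can. A call with a gripper value outside its range is refused whole. The fingers move at their own pace and stop on an object; FORCE is the grip in N (left out, the last holds). Time passes only in rows, so rows that repeat a pose let the fingers close. It gives the time, the measured TCP pose, the force, the opening and the grip force at its end, in the units of the state.
- env.get_state(): the state, without advancing time (a new reading comes with each control period).
- env.camera(name): name is "scene" or "side" or "wrist"; returns the picture (480x640x3 uint8, red, green, blue); there is no depth.
- env.calibration(name): a dict with "intrinsics" (3x3 intrinsics, pixels), "extrinsics" (4x4, takes a point from world to camera coordinates); the wrist camera has in their place "tool_from_camera" (4x4, takes a point from camera to tool coordinates, whose origin is the TCP and whose axes are the flange's). Camera axes: x right, y down, z forward; pixel columns grow to the right and rows downward; lengths in m; the calibration is good to about 2 mm. A picture is of the moment at which its call begins: read the wrist's pose just before it. calibration takes no time and is no camera call.
- env.sign_off(): hands the job in; it is judged then, once.
Trained networks look in the newest picture that a camera, given by its name, has taken for a name from the list of things; names that differ only in an ending like _2 or _b are one class to them, and where a whole thing is asked for, a point or a joint stands for the part that bears it (a point fixed in the world has none). Each returns a list of dicts, best first, with "conf" (0 to 1); they miss things now and then, are a little off and sometimes report something else, mostly with a low value. They report only what shows in the picture. A call takes as long as a camera call.
- env.boxes_of(camera, query): "bbox" ([left, top, right, bottom] in pixels, round what is visible of it).
- env.silhouettes(camera, query): "pixels" (480x640 bool, what is visible of it) and "bbox" ([left, top, right, bottom] in pixels, round what is visible of it).
- env.pinpoint(camera, query): "point" ([column, row] in pixels: a listed point, or the origin of a listed thing).
The state is a dict: "time_s": time; "q": joint angles; "joint_velocities": joint speeds; "effort": joint torques, N m; "tool_pos": TCP position; "tcp_rot": TCP orientation; "wrist_force": force on the tool from outside, world axes, zero at the start; "wrist_torque": the same for the moment, N m; "width": opening from 0.0 (shut) to 1.0 (fully open); "finger_force": force on a finger pad.
Only numpy, scipy, OpenCV 4.12 (cv2) and the standard library are available. Lean on these libraries where they do the work, as an engineer would, in place of code of your own. Each camera call takes 0.05 s, during which the arm holds its last target. There are 200 camera calls.

## Working session

There is one attempt and no reset: what is moved stays moved. The work goes in short steps, Python scripts to look and compute and a shell command to move; the robot and the scene stay as the last step left them, time stands still between calls to the robot, and variables do not carry over. Pictures are saved under pics/ and viewed, at most 10 in all, crops included, and the job is handed in when it is done.

```bash
mkdir -p pics; cat > h.py <<'E'
import numpy as np, cv2
from scipy.spatial.transform import Rotation as R
from scipy.optimize import least_squares
from plant import env
def P(name):
    c=env.calibration(name); K=np.array(c["intrinsics"])
    if "extrinsics" in c: E=np.array(c["extrinsics"])
    else:
        s=env.get_state(); T=np.eye(4); T[:3,:3]=R.from_rotvec(s["tcp_rot"]).as_matrix(); T[:3,3]=s["tool_pos"]
        E=np.linalg.inv(T@np.array(c["tool_from_camera"]))
    return K@E[:3]
def proj(M,X):
    x=M@np.append(X,1); return x[:2]/x[2]
def pts(cam,names):
    o={}
    for n in names:
        r=env.pinpoint(cam,n)
        if r: o[n]=(np.array(r[0]["point"],float),r[0]["conf"])
    return o
def tri(Ms,uv):
    A=np.vstack([[u*M[2]-M[0],v*M[2]-M[1]] for M,(u,v) in zip(Ms,uv)])
    X=np.linalg.svd(A)[2][-1]; X=X[:3]/X[3]
    s=least_squares(lambda X:np.concatenate([proj(M,X)-u for M,u in zip(Ms,uv)]),X)
    return s.x,np.abs(s.fun).max()
def deckT(x,y,yaw,h): # world from deck
    T=np.eye(4);T[:3,:3]=R.from_euler('ZY',[yaw,-np.pi/6]).as_matrix();T[:3,3]=[x,y,h];return T
def save(cam,f,crop=None,k=1):
    im=env.camera(cam)[:,:,::-1]
    if crop: a,b,c,d=crop; im=im[b:d,a:c]
    cv2.imwrite("pics/"+f,cv2.resize(im,None,fx=k,fy=k,interpolation=cv2.INTER_CUBIC))
E
python3 - <<'E'
from h import *
np.set_printoptions(precision=4,suppress=True)
D={"deck":(0,0,0),"housing_edge":(.112,-.053,.15),"pivot":(.047,-.075,0),"stow_hole":(-.046,-.125,0),"park_hole":(.0146,-.1279,0)}
N=list(D)+["rotator","fork","wheel_top","pin_tip","pin_tab","bottle","bottle_cap","tray","vial_white","vial_brown","driver","cell_box"]
save("scene","s0.png"); save("side","d0.png")
a=pts("scene",N); b=pts("side",N); Ms=[P("scene"),P("side")]
for n in N:
    print(n,*[f"{o[n][0].round(1)} {o[n][1]:.2f}" if n in o else None for o in(a,b)], *( tri(Ms,[a[n][0],b[n][0]]) if n in a and n in b else ()))
for c in("scene","side"):
    E=np.array(env.calibration(c)["extrinsics"]); print(c,-E[:3,:3].T@E[:3,3])
print(env.calibration("wrist")["tool_from_camera"]); s=env.get_state(); print(s, env.tcp_to_grasp)
E
```

```text
deck [322.1 229.2] 0.97 [299.  262.1] 0.85 [ 0.6313 -0.006   0.0889] 0.4285828686433888
housing_edge [328.1 159.6] 0.57 [289.9 179. ] 0.88 [ 0.6596 -0.0644  0.2658] 0.726673797332694
pivot [326.2 195.1] 0.92 [286.9 238.8] 0.71 [ 0.6789 -0.0869  0.1109] 0.09855647319454874
stow_hole [361.9 214.9] 0.95 [324.  252.4] 0.72 [ 0.5925 -0.1232  0.0638] 0.9344111910265269
park_hole [348.9 193.9] 0.60 None
rotator [318.1 249.1] 0.65 [295.6 297.8] 0.89 [ 0.643  -0.0061 -0.0034] 0.021270609537054952
fork [344.3 182.2] 0.77 [300.3 224.9] 0.71 [ 0.6569 -0.1356  0.1304] 0.3418635209861236
wheel_top [316.  206.6] 0.46 [284.5 238.9] 0.65 [ 0.6661 -0.0241  0.1353] 1.1735021053752916
pin_tip [357.2 215.1] 0.74 [321.  261.9] 0.55 [ 0.6076 -0.1341  0.035 ] 1.1955718031888978
pin_tab [375.6 204.9] 0.73 [308.2 241. ] 0.75 [ 0.6219 -0.1958  0.0489] 10.319685002680274
bottle [319.4 229.2] 0.96 [319.7 258.2] 0.69 [0.5935 0.0291 0.1262] 7.053491263596413
bottle_cap [338.2 218. ] 0.63 [318.1 233.5] 0.82 [ 0.5871 -0.01    0.1596] 0.48683903350104174
tray [290.1 388. ] 0.69 [355.5 400.9] 0.73 [0.462  0.3351 0.000
[... 329 characters left out ...]
6745
scene [0.073  0.7326 1.2204]
side [0.3972 1.02   0.5737]
[[ 0.0008 -0.9527 -0.304   0.0775]
 [ 1.      0.0007  0.0004 -0.0012]
 [-0.0001 -0.304   0.9527 -0.1438]
 [ 0.      0.      0.      1.    ]]
{'time_s': 1.8, 'q': array([-1.3593,  0.2631, -0.0483,  1.2594,  0.    ,  1.4155]), 'joint_velocities': array([-0.0014,  0.0014, -0.001 ,  0.0008, -0.0002,  0.0002]), 'effort': array([  0.    , -63.7423,  38.4771,   0.0011,  -0.    ,   0.    ]), 'tool_pos': array([ 0.1883, -0.4901,  0.2313]), 'tcp_rot': array([3.0889, 0.5729, 0.    ]), 'wrist_force': array([-1.0681,  0.0816,  0.1379]), 'wrist_torque': array([-0.0131, -0.023 , -0.0471]), 'finger_force': 0.0, 'width': 1.0006955300137106} 0.0187
```

```bash
cat > fit.py <<'E'
from h import *
np.set_printoptions(precision=4,suppress=True)
D={"deck":(0,0,0),"housing_edge":(.112,-.053,.15),"pivot":(.047,-.075,0),"stow_hole":(-.046,-.125,0),"park_hole":(.0146,-.1279,0),"fork":(.0501,-.1369,.019)}
S={"deck":(322.1,229.2),"housing_edge":(328.1,159.6),"pivot":(326.2,195.1),"stow_hole":(361.9,214.9),"park_hole":(348.9,193.9),"fork":(344.3,182.2)}
I={"deck":(299,262.1),"housing_edge":(289.9,179),"pivot":(286.9,238.8),"stow_hole":(324,252.4),"fork":(300.3,224.9)}
obs=[("scene",k,v) for k,v in S.items()]+[("side",k,v) for k,v in I.items()]
Ms={c:P(c) for c in("scene","side")}
def f(p):
    T=deckT(*p); return np.concatenate([proj(Ms[c],(T@np.append(D[k],1))[:3])-v for c,k,v in obs])
s=least_squares(f,[.63,0,0,.085],loss="soft_l1")
print(s.x); print([(c,k,r.round(1)) for (c,k,_),r in zip(obs,f(s.x).reshape(-1,2))])
T=deckT(*s.x); np.save("T.npy",T)
for n,d in {**D,"tab0":(-.046,-.125,.061),"tip_fork":(.0476,-.137,.011),"cap":(0,0,.096)}.items(): print(n,(T@np.append(d,1))[:3])
E
python3 fit.py
```

```text
[ 0.6354 -0.0077 -0.0262  0.0845]
[('scene', 'deck', array([-1.3, -0.5])), ('scene', 'housing_edge', array([-0.2, -0.6])), ('scene', 'pivot', array([0.7, 2.3])), ('scene', 'stow_hole', array([ 1.1, -2.1])), ('scene', 'park_hole', array([-0.9,  0.9])), ('scene', 'fork', array([-0.3, -2.2])), ('side', 'deck', array([-1.1,  1.5])), ('side', 'housing_edge', array([ 1.9, -1.2])), ('side', 'pivot', array([1.8, 1.8])), ('side', 'stow_hole', array([1.6, 0. ])), ('side', 'fork', array([-2.9, -0.1]))]
deck [ 0.6354 -0.0077  0.0845]
housing_edge [ 0.656  -0.0613  0.2704]
pivot [ 0.6741 -0.0838  0.108 ]
stow_hole [ 0.5923 -0.1316  0.0615]
park_hole [ 0.6447 -0.1359  0.0918]
fork [ 0.6657 -0.1455  0.126 ]
tab0 [ 0.5618 -0.1308  0.1143]
tip_fork [ 0.6675 -0.1456  0.1178]
cap [ 0.5874 -0.0065  0.1676]
```

View pics/s0.png

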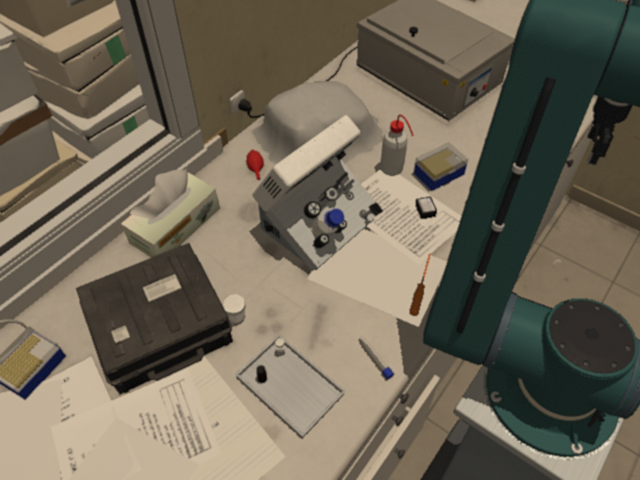

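View pics/d0.png

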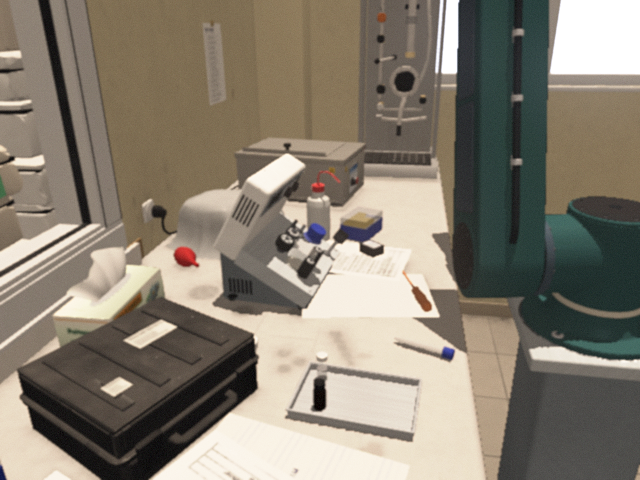

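```bash
python3 -m jog '[[30,50,60,10,0],[70,100,80,20,0],[110,150,80,30,0],[150,200,80,40,0],[190,250,80,50,0],[230,300,80,60,0],[270,350,80,70,0],[300,380,80,80,0]]' 120 && python3 -m jog '[[0,0,0,10,0],[0,0,0,20,0],[0,0,0,30,0],[0,0,0,40,0],[0,0,0,50,0],[0,0,0,60,0],[0,0,0,70,0],[0,0,0,77.5,0]]'
python3 - <<'E'
from h import *
np.set_printoptions(precision=4,suppress=True)
T=np.load("T.npy"); M=P("wrist"); save("wrist","w1.png")
D={"deck":(0,0,0),"pivot":(.047,-.075,0),"stow_hole":(-.046,-.125,0),"park_hole":(.0146,-.1279,0),"housing_edge":(.112,-.053,.15),"fork":(.0501,-.1369,.019),"wheel_top":(0,0,0),"pin_tab":(-.046,-.125,.061),"bottle_cap":(0,0,.096)}
o=pts("wrist",D)
for n,d in D.items(): print(n,o.get(n),proj(M,(T@np.append(d,1))[:3]))
s=env.get_state(); print(s["tool_pos"],s["tcp_rot"],s["time_s"],s["q"])
E
```

```text
time_s: 2.8
tool_pos: [0.4828, -0.1151, 0.3116]
tcp_rot: [1.99, 2.43, 0.0]
wrist_force: [0.3, -0.5, -0.2]
width: 1.002
finger_force: 0.0
time_s: 3.8
tool_pos: [0.4818, -0.1171, 0.3113]
tcp_rot: [-0.033, -3.141, -0.0]
wrist_force: [-0.8, -0.4, -0.6]
width: 1.002
finger_force: 0.0
deck (array([285.7, 394.6]), 0.61) [424.877 338.919]
pivot (array([355.1, 391.5]), 0.63) [351.4925 387.4938]
stow_hole (array([307.7, 287.9]), 0.95) [302.0587 292.5068]
park_hole None [298.4494 353.188 ]
housing_edge None [411.2884 537.4144]
fork (array([286.4, 393. ]), 0.97) [287.6572 393.553 ]
wheel_top (array([439.6, 400.6]), 0.74) [424.877 338.919]
pin_tab (array([310.3, 277.7]), 0.69) [300.1951 287.2701]
bottle_cap None [456.5681 342.8105]
[ 0.4819 -0.1171  0.3113] [ 0.0421  3.1413 -0.    ] 4.3 [-0.4029  0.201   0.0826  1.4524 -0.     -0.3761]
```

View pics/w1.png

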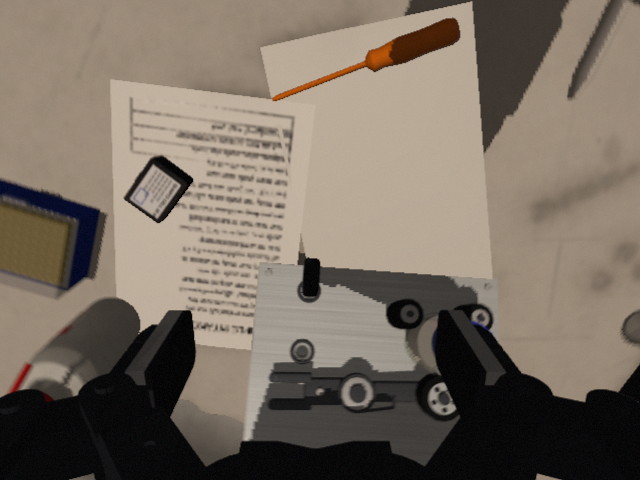

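```bash
cat > fit2.py <<'E'
from h import *
np.set_printoptions(precision=4,suppress=True)
exec(open("fit.py").read().split("Ms=")[0].split("np.set")[1].split("\n",1)[1])
D.update(c1=(-.072,-.178,0),c2=(-.072,.072,0),r1=(-.027,-.033,.046),r2=(-.027,.033,.046),pv=(.047,-.075,.032))
obs=[(c,k,v,1.) for c,k,v in obs]+[("wrist",k,v,1.5) for k,v in {"c1":(258,263),"c2":(493,277),"stow_hole":(309,290),"park_hole":(302,351),"pv":(357,393),"r1":(410,313),"r2":(481,317)}.items()]
Ms={c:P(c) for c in("scene","side","wrist")}
def f(p):
    T=deckT(*p); return np.concatenate([(proj(Ms[c],(T@np.append(D[k],1))[:3])-v)*(w if c=="wrist" else .7) for c,k,v,w in obs])
s=least_squares(f,[.63,0,-.08,.085],loss="soft_l1")
print(s.x); print([(c,k,(r/(w if c=="wrist" else .7)).round(1)) for (c,k,_,w),r in zip(obs,f(s.x).reshape(-1,2))])
T=deckT(*s.x); np.save("T.npy",T)
for n,d in {**D,"tab0":(-.046,-.125,.061),"cap":(0,0,.096)}.items(): print(n,(T@np.append(d,1))[:3],proj(Ms["wrist"],(T@np.append(d,1))[:3]))
E
python3 fit2.py
```

```text
[ 0.6401 -0.0046 -0.0908  0.0862]
[('scene', 'deck', array([-3.5, -1. ])), ('scene', 'housing_edge', array([-1.1, -0.9])), ('scene', 'pivot', array([0.6, 2. ])), ('scene', 'stow_hole', array([ 0.8, -0.6])), ('scene', 'park_hole', array([-0.4,  1.7])), ('scene', 'fork', array([ 0.7, -1.7])), ('side', 'deck', array([-3.5,  1.3])), ('side', 'housing_edge', array([ 1.2, -1.7])), ('side', 'pivot', array([1.8, 1.2])), ('side', 'stow_hole', array([2.4, 0.5])), ('side', 'fork', array([-1.4, -0.4])), ('wrist', 'c1', array([ 1.2, -0.8])), ('wrist', 'c2', array([ 3.7, -0.4])), ('wrist', 'stow_hole', array([-0.5,  0.3])), ('wrist', 'park_hole', array([-0.,  0.])), ('wrist', 'pv', array([0.8, 0.4])), ('wrist', 'r1', array([-1.8, -0. ])), ('wrist', 'r2', array([-1.5,  0.2]))]
deck [ 0.6401 -0.0046  0.0862] [429.0184 343.2395]
housing_edge [ 0.6572 -0.0594  0.2721] [416.6302 541.1531]
pivot [ 0.6739 -0.083   0.1097] [353.5354 388.1448]
stow_hole [ 0.5891 -0.1255  0.0632] [308.4763 290.3023]
park_hole [ 0.6411 -0.1332  0.0935] [301.9654 351.0457]
fork [ 0.6615 -0.1441  0.1277] [290.012  391.0289]
c1 [ 0.5619 -0.1763  0.0502] [259.1551 262.2146]
c2 [0.5845 0.0727 0.0502] [496.7333 276.5825]
r1 [ 0.5909 -0.0333  0.1125] [408.2337 312.9906]
r2 [0.5969 0.0324 0.1125] [479.5037 317.1626]
pv [ 0.6579 -0.0816  0.1374] [357.8443 393.3569]
tab0 [ 0.5587 -0.1228  0.116 ] [309.6468 284.745 ]
cap [ 0.5923 -0.0003  0.1693] [465.4864 348.4885]
```

```bash
python3 -m jog '[[30,-2,-50,-3.7,0],[62.5,-4.5,-100,-3.7,0],[62.5,-4.5,-150,-3.7,0],[62.5,-4.5,-190,-3.7,0],[62.5,-4.5,-216,-3.7,0],[62.5,-4.5,-216,-3.7,0]]' 120
python3 - <<'E'
from h import *
np.set_printoptions(precision=4,suppress=True)
T=np.load("T.npy"); M=P("wrist"); save("wrist","w2.png")
D={"stow_hole":(-.046,-.125,0),"park_hole":(.0146,-.1279,0),"fork":(.0501,-.1369,.019),"pin_tab":(-.0523,-.125,.0607)}
o=pts("wrist",D)
for n,d in D.items(): print(n,o.get(n),proj(M,(T@np.append(d,1))[:3]))
for r in env.boxes_of("wrist","pin"): print(r)
E
```

```text
time_s: 5.05
tool_pos: [0.5434, -0.1212, 0.0939]
tcp_rot: [-0.143, -3.135, -0.002]
wrist_force: [-0.0, 0.2, -0.3]
width: 0.998
finger_force: 0.0
stow_hole None [312.3789 368.1429]
park_hole None [305.8211 506.7646]
fork None [281.5572 627.751 ]
pin_tab (array([311.9, 364.7]), 0.73) [311.5176 366.1809]
{'bbox': [289.9, 316.4, 334.6, 417.3], 'conf': 0.58}
{'bbox': [543.0, 476.0, 557.4, 479.0], 'conf': 0.32}
```

View pics/w2.png

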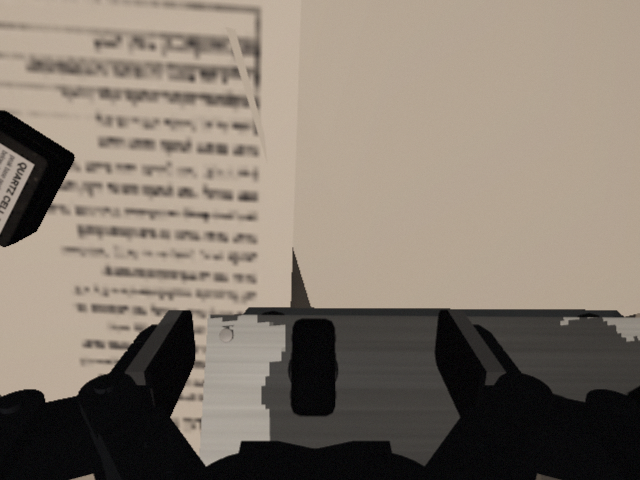

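```bash
python3 -m jog '[[0,0,0,0,1],[0,0,0,0,1],[0,0,0,0,1],[0,0,0,0,1],[0,0,0,0,1],[0,0,0,0,1]]' 120
```

```text
time_s: 6.1
tool_pos: [0.5444, -0.1217, 0.0954]
tcp_rot: [0.142, 3.138, -0.0]
wrist_force: [-1.7, 1.5, 3.3]
width: 0.143
finger_force: 117.0
```

```bash
python3 -m jog '[[-10,0.9,17,0,1],[-20,1.8,35,0,1],[-30,2.7,52,0,1],[-30,2.7,52,0,1]]' 
cat > chk.py <<'E'
from h import *
import sys
np.set_printoptions(precision=4,suppress=True)
T=np.load("T.npy"); Ti=np.linalg.inv(T); a=eval(sys.argv[1]) # expected tip in deck, lean
tip=np.array(a[:3]); tab=tip+.091*np.array([-np.sin(a[3]),0,np.cos(a[3])])
for c in("scene","side","wrist"):
    env.camera(c); M=P(c); o=pts(c,["pin_tip","pin_tab","fork","park_hole"])
    for n,d in {"pin_tip":tip,"pin_tab":tab,"fork":(.0501,-.1369,.019),"park_hole":(.0146,-.1279,0)}.items():
        if n in o: print(c,n,o[n][0],round(o[n][1],2),"pred",proj(M,(T@np.append(d,1))[:3]))
s=env.get_state(); print(s["tool_pos"],s["wrist_force"],s["time_s"])
E
python3 chk.py "(-.045,-.125,.03,.08)"
```

```text
time_s: 6.6
tool_pos: [0.5143, -0.1191, 0.1491]
tcp_rot: [0.142, 3.136, -0.001]
wrist_force: [-0.2, -0.0, -1.0]
width: 0.14
finger_force: 117.0
scene pin_tip [365.2 215.5] 0.53 pred [367.5578 210.3887]
scene pin_tab [386.9 199.9] 0.48 pred [386.0551 200.8677]
scene fork [345.1 180.8] 0.8 pred [345.0299 180.5435]
side pin_tip [332.6 242.6] 0.53 pred [331.9142 243.5583]
side pin_tab [353.3 214.6] 0.47 pred [352.9033 216.5427]
side fork [299.4 225.6] 0.97 pred [298.9027 224.4865]
side park_hole [312.2 240. ] 0.98 pred [306.2992 239.2545]
wrist pin_tip [ 82.6 198.3] 0.31 pred [313.2541 361.74  ]
wrist pin_tab [314.4 362.4] 0.98 pred [312.3863 362.1277]
wrist park_hole [310.6 447.7] 0.53 pred [308.4063 460.9758]
[ 0.5144 -0.1189  0.1473] [-0.5498  0.233  -0.2139] 7.35
```

```bash
python3 -m jog '[[20,-5,12,0,1],[40,-10,24,0,1],[60,-14.5,35.5,0,1],[79,-19.2,46.5,0,1],[79,-19.2,46.5,0,1]]' 
python3 chk.py "(.048,-.137,.03,.08)"
python3 - <<'E'
from h import *
save("side","d3.png",(230,140,390,280),4); 
E
```

```text
time_s: 7.98
tool_pos: [0.5943, -0.1384, 0.1939]
tcp_rot: [0.142, 3.137, -0.0]
wrist_force: [-1.5, -0.1, -0.1]
width: 0.143
finger_force: 117.0
scene pin_tip [346.4 175.8] 0.53 pred [347.3345 179.6093]
scene pin_tab [366.4 166.3] 0.6 pred [364.6551 168.3856]
scene fork [347.1 181. ] 0.95 pred [345.0299 180.5435]
scene park_hole [349.9 195.7] 0.86 pred [348.5088 195.6371]
side pin_tip [301.5 223.8] 0.64 pred [301.6349 221.5256]
side pin_tab [328.4 253.8] 0.74 pred [321.3981 194.0646]
side fork [300.  225.5] 0.69 pred [298.9027 224.4865]
side park_hole [308.6 239.7] 0.67 pred [306.2992 239.2545]
wrist pin_tab [311. 359.] 0.98 pred [312.2084 362.3668]
wrist park_hole [325.1 307.9] 0.61 pred [327.4609 304.2341]
[ 0.5933 -0.1381  0.1938] [-0.1185  0.9292 -1.0096] 8.725
```

View pics/d3.png

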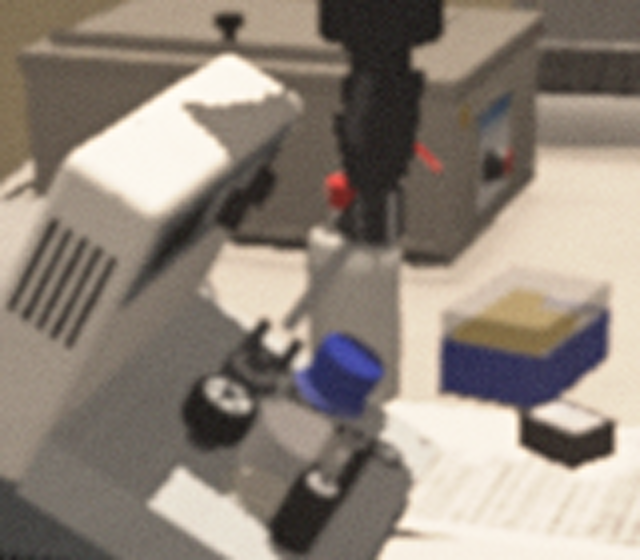

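```bash
python3 -m jog '[[3.7,-0.3,-5,0,1],[6.7,-0.5,-10,0,1],[9.7,-0.8,-15.6,0,1],[9.7,-0.8,-15.6,0,1]]' 
python3 chk.py "(.0488,-.137,.012,.08)"
python3 - <<'E'
from h import *
save("wrist","w4.png")
E
```

```text
time_s: 9.28
tool_pos: [0.603, -0.1388, 0.1774]
tcp_rot: [-0.142, -3.137, -0.001]
wrist_force: [-0.3, 0.2, -0.3]
width: 0.141
finger_force: 117.0
scene pin_tip [344.5 178.4] 0.46 pred [344.273  181.8893]
scene pin_tab [365.5 168.2] 0.51 pred [361.2332 170.9156]
scene fork [342.3 182.1] 0.83 pred [345.0299 180.5435]
scene park_hole [351.7 195.5] 0.71 pred [348.5088 195.6371]
side pin_tip [298.3 226.4] 0.55 pred [298.0787 226.9053]
side pin_tab [315.  200.7] 0.48 pred [317.5958 199.8008]
side fork [298.6 222. ] 0.93 pred [298.9027 224.4865]
side park_hole [308.3 237.3] 0.8 pred [306.2992 239.2545]
wrist pin_tab [316.6 361.9] 0.61 pred [312.1177 362.5671]
wrist park_hole [328.1 303.4] 0.76 pred [328.3117 301.4457]
[ 0.6031 -0.1389  0.1782] [ 0.3758  0.0938 -0.8479] 10.025
```

View pics/w4.png

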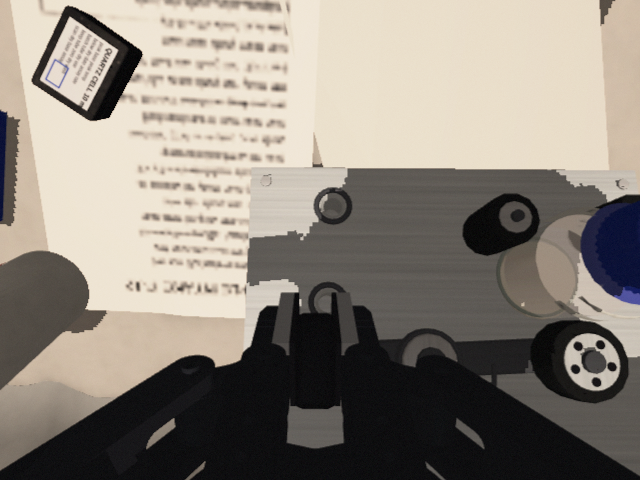

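```bash
python3 -m jog '[[-6,2.5,-6,0,1],[-10,4.2,-10,0,1],[-14,6,-13,0,1],[-18,8,-16,0,1],[-22,9.8,-19,0,1],[-26,11.6,-21.4,0,1],[-26,11.6,-21.4,0,1]]' 
python3 chk.py "(.0146,-.1279,.007,.08)"
python3 - <<'E'
from h import *
save("side","d5.png",(230,140,390,280),4); 
E
```

```text
time_s: 10.95
tool_pos: [0.577, -0.1273, 0.1568]
tcp_rot: [0.142, 3.138, -0.0]
wrist_force: [4.2, -1.3, 1.6]
width: 0.143
finger_force: 117.6
scene pin_tip [349.9 191.1] 0.47 pred [349.6265 194.7228]
scene pin_tab [318.8 229.3] 0.61 pred [366.8717 184.4673]
scene fork [350.9 194.8] 0.85 pred [345.0299 180.5435]
scene park_hole [348.1 194.4] 0.91 pred [348.5088 195.6371]
side pin_tab [325.7 211.8] 0.42 pred [327.5352 210.2133]
side fork [309.8 231.9] 0.96 pred [298.9027 224.4865]
side park_hole [306.8 238.8] 0.89 pred [306.2992 239.2545]
wrist pin_tab [313.4 362.4] 0.8 pred [311.9644 362.0433]
[ 0.5771 -0.1273  0.1568] [ 4.1754 -1.4612  3.9064] 11.7
```

View pics/d5.png

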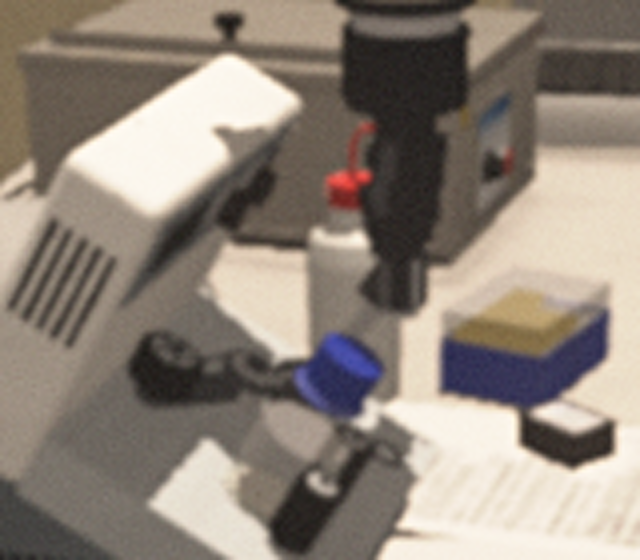

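```bash
python3 -m jog '[[2,-0.2,-3.5,0,1],[4,-0.4,-7,0,1],[6,-0.5,-10.4,0,1],[6,-0.5,-10.4,0,1]]' 
```

```text
time_s: 12.25
tool_pos: [0.5831, -0.1277, 0.1457]
tcp_rot: [-0.142, -3.138, -0.0]
wrist_force: [4.4, -2.6, 0.6]
width: 0.143
finger_force: 117.2
```

```bash
python3 -m jog '[[3,-0.3,-5.2,0,1],[6,-0.5,-10.4,0,1],[8.5,-0.8,-14.7,0,1],[8.5,-0.8,-14.7,0,1]]' && python3 chk.py "(.0156,-.1279,-.022,.08)"
```

```text
time_s: 12.75
tool_pos: [0.5922, -0.1288, 0.131]
tcp_rot: [0.142, 3.138, -0.0]
wrist_force: [6.7, -4.9, -0.6]
width: 0.145
finger_force: 117.2
scene pin_tip [344.4 195.1] 0.52 pred [344.8111 198.1686]
scene pin_tab [363.  188.8] 0.58 pred [361.4938 188.2794]
scene fork [350.4 193.6] 0.81 pred [345.0299 180.5435]
scene park_hole [348.7 192.6] 0.65 pred [348.5088 195.6371]
side pin_tip [309.2 239.3] 0.7 pred [301.9307 245.6566]
side pin_tab [320.3 221. ] 0.44 pred [321.4757 219.3034]
side fork [310.1 232.1] 0.57 pred [298.9027 224.4865]
side park_hole [307.2 239.3] 0.95 pred [306.2992 239.2545]
wrist pin_tab [314.7 360.9] 0.7 pred [312.1807 364.5412]
[ 0.5921 -0.1288  0.1311] [ 6.4557 -3.8716  0.4003] 13.5
```

```bash
python3 -m jog '[[1,-1.2,-1,0,1],[2.2,-1.5,-3,0,1],[3.6,-1.7,-5.5,0,1],[4.8,-1.8,-7.8,0,1],[4.8,-1.8,-7.8,0,1]]'
```

```text
time_s: 14.12
tool_pos: [0.5959, -0.1303, 0.1249]
tcp_rot: [0.142, 3.138, -0.0]
wrist_force: [-6.4, -0.2, 23.1]
width: 0.14
finger_force: 121.3
```

```bash
python3 -m jog '[[-0.5,0,1.2,0,1],[-0.5,0,1.2,0,0.5],[-0.5,0,1.2,0,0.3],[-0.5,0,1.2,0,0.3],[-0.5,0,1.2,0,0.3]]' && python3 chk.py "(.0156,-.1279,-.030,.08)"
python3 - <<'E'
from h import *
save("wrist","w6.png")
E
```

```text
time_s: 14.75
tool_pos: [0.5956, -0.1303, 0.1248]
tcp_rot: [-0.142, -3.138, -0.0]
wrist_force: [0.6, -0.4, -1.2]
width: 0.697
finger_force: 0.0
scene pin_tab [361.7 182.7] 0.47 pred [360.1134 189.3931]
scene fork [351.3 191.5] 0.81 pred [345.0299 180.5435]
scene park_hole [349.5 194. ] 0.91 pred [348.5088 195.6371]
side pin_tab [315.9 219.7] 0.38 pred [319.9213 221.8386]
side fork [309.9 233.1] 0.7 pred [298.9027 224.4865]
side park_hole [307.7 240.2] 0.79 pred [306.2992 239.2545]
wrist pin_tip [315.8 363.6] 0.7 pred [315.358  362.4391]
wrist pin_tab [294.3 392.2] 0.97 pred [315.7176 363.3399]
wrist park_hole [312.7 365.6] 0.95 pred [315.4406 365.6399]
[ 0.5958 -0.1304  0.1251] [-0.18   -0.4625  0.1051] 15.5
```

View pics/w6.png

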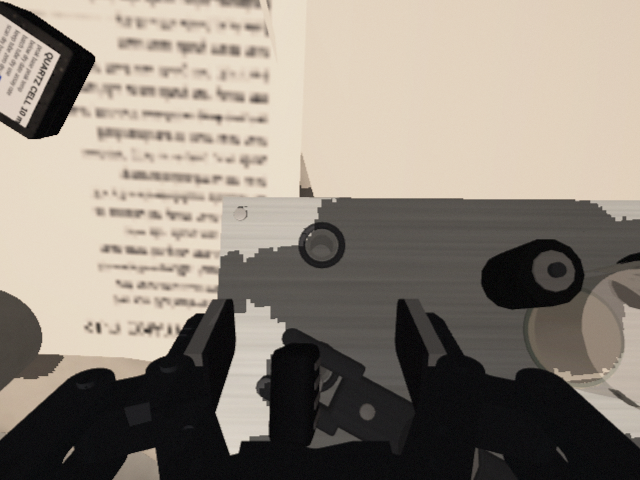

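```bash
python3 -m jog '[[-12,1,21,0,0.3],[-37,3,65,0,0.3],[-62,5.5,108,0,0.3],[-95,60,150,0,0],[-95,95,150,0,0],[-95,95,150,0,0]]'
python3 - <<'E'
from h import *
np.set_printoptions(precision=4,suppress=True)
T=np.load("T.npy")
save("wrist","w7.png")
W=lambda d:(T@np.append(d,1))[:3]
N={"pin_tab":(.0218,-.1316,.0605),"park_hole":(.0146,-.1279,0),"stow_hole":(-.046,-.125,0),"bottle_cap":(0,0,.096),"fork":(.0185,-.1301,.019),"wheel_top":(.047+.075*np.sin(.47),-.075+.075*np.cos(.47),.042)}
uv={c:[] for c in N}
for c in("wrist","scene","side"):
    if c!="wrist": env.camera(c)
    M=P(c); o=pts(c,N)
    for n in o: print(c,n,o[n][0],round(o[n][1],2),"pred",proj(M,W(N[n])))
s=env.get_state(); print(s["tool_pos"],s["tcp_rot"],s["time_s"])
E
```

```text
time_s: 16.3
tool_pos: [0.4999, -0.0334, 0.2776]
tcp_rot: [0.138, 3.135, -0.0]
wrist_force: [-0.9, -0.4, -0.8]
width: 1.0
finger_force: 0.0
wrist pin_tab [191.1 372.4] 0.58 pred [197.1111 378.6768]
wrist park_hole [218.1 363.7] 0.82 pred [219.8925 361.9598]
wrist stow_hole [222.7 294.1] 0.89 pred [226.2594 295.0348]
wrist bottle_cap [371.2 349.4] 0.92 pred [374.2528 352.813 ]
wrist fork [209.2 371.9] 0.77 pred [212.2596 368.5785]
scene pin_tab [360.6 181.9] 0.35 pred [357.5995 184.4599]
scene park_hole [347.6 197.9] 0.63 pred [348.5088 195.6371]
scene stow_hole [363. 214.] 0.82 pred [362.7038 214.3339]
scene bottle_cap [332.  217.3] 0.92 pred [333.6128 216.369 ]
scene fork [349.  191.2] 0.89 pred [351.1531 191.4956]
scene wheel_top [307.8 192.7] 0.55 pred [305.8906 195.5475]
side pin_tab [315.9 217.7] 0.7 pred [315.656  218.4273]
side park_hole [308.5 239.3] 0.56 pred [306.2992 239.2545]
side stow_hole [326.1 253.7] 0.74 pred [326.4196 252.8525]
side bottle_cap [316.  236.6] 0.89 pred [315.3842 231.111 ]
side fork [308.6 231. ] 0.8 pred [308.7636 232.292 ]
side wheel_top [272.7 227.3] 0.7 pred [274.9037 228.7228]
[ 0.5009 -0.0354  0.2751] [ 0.1419  3.1384 -0.    ] 17.35
```

View pics/w7.png

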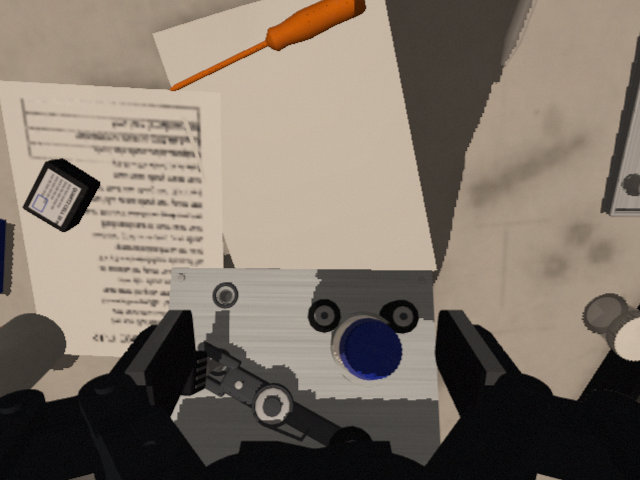

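```bash
python3 -m jog '[[45,17,-20,0,0],[90,33.5,-40,0,0],[90,33.5,-80,0,0],[90,33.5,-118,0,0],[90,33.5,-118,0,0]]' 25
python3 - <<'E'
from h import *
np.set_printoptions(precision=4,suppress=True)
T=np.load("T.npy"); M=P("wrist"); env.camera("wrist")
print(pts("wrist",["bottle_cap"]),proj(M,(T@np.array([0,0,.096,1]))[:3]))
for r in env.silhouettes("wrist","bottle_cap")[:2]: print(r["bbox"],r["conf"])
s=env.get_state(); g=s["tool_pos"]+[0,0,.019]; print(proj(M,g),s["tool_pos"])
E
```

```text
time_s: 17.98
tool_pos: [0.5894, -0.0016, 0.1551]
tcp_rot: [-0.142, -3.134, -0.001]
wrist_force: [0.6, 0.5, 0.1]
width: 1.004
finger_force: 0.0
{'bottle_cap': (array([316.7, 336.4]), 0.59)} [316.437  340.7015]
[258.6, 273.4, 371.2, 408.2] 0.82
[311.0661 353.0402] [ 0.5916 -0.0021  0.1588]
```

```bash
python3 -m jog '[[-3.5,0.5,-1,0,0],[-3.5,0.5,-1,0,0.5],[-3.5,0.5,-1,0,1],[-3.5,0.5,-1,0,1],[-3.5,0.5,-1,0,1],[-3.5,0.5,-1,0,1]]' 30
```

```text
time_s: 18.88
tool_pos: [0.5873, -0.0013, 0.1563]
tcp_rot: [0.142, 3.138, 0.0]
wrist_force: [-2.6, 2.4, 6.0]
width: 0.446
finger_force: 28.2
```

```bash
python3 -m jog '[[-6,0.5,10.5,0,1],[-17,1.5,30,0,1],[-28,2.5,48,0,1],[-38,3.5,65,0,1],[-48,4.5,85,0,1],[-60,5.5,110,0,1],[-60,5.5,110,0,1]]'
python3 - <<'E'
from h import *
np.set_printoptions(precision=4,suppress=True)
N=["bottle","bottle_cap","tray","vial_white","vial_brown","pin_tab"]
save("scene","s8.png",(220,120,420,270),4); a=pts("scene",N); save("side","d8.png",(230,130,430,280),4); b=pts("side",N); Ms=[P("scene"),P("side")]
for n in N: print(n,a.get(n),b.get(n),*(tri(Ms,[a[n][0],b[n][0]]) if n in a and n in b else ()))
for c in("scene","side"):
    for n in("tray","bottle"):
        r=env.silhouettes(c,n)
        if r:
            m=r[0]["pixels"].astype(np.uint8); q=cv2.minAreaRect(cv2.findNonZero(m)); print(c,n,r[0]["bbox"],cv2.boxPoints(q))
            np.save(f"{c}_{n}.npy",m)
s=env.get_state(); print(s["tool_pos"],s["time_s"],s["q"],s["wrist_force"])
E
python3 -c "
import cv2,numpy as np
a=cv2.imread('pics/d8.png');cv2.imwrite('pics/d8b.png',a)"
```

```text
time_s: 19.75
tool_pos: [0.5274, 0.0041, 0.268]
tcp_rot: [0.142, 3.135, -0.001]
wrist_force: [0.6, -0.2, -1.2]
width: 0.444
finger_force: 28.4
bottle (array([339.9, 210.3]), 0.9) (array([317.5, 218.9]), 0.57) [ 0.5852 -0.0089  0.193 ] 1.6639162109984795
bottle_cap (array([355.6, 198.6]), 0.85) (array([346.8, 187.8]), 0.66) [0.5275 0.005  0.274 ] 1.9199968294853988
tray (array([289.5, 385.5]), 0.89) (array([358.6, 399.8]), 0.61) [0.4598 0.3343 0.0044] 0.4476794914379525
vial_white (array([280.7, 354. ]), 0.7) (array([321.8, 378. ]), 0.5) [0.5285 0.2857 0.0021] 0.8725518051603558
vial_brown (array([264.8, 375.2]), 0.71) None
pin_tab None (array([314.7, 218.5]), 0.41)
scene tray [239.4, 336.2, 344.1, 440.4] [[234.4079 374.8023]
 [277.9006 327.7831]
 [346.1661 390.9286]
 [302.6733 437.9478]]
scene bottle [330.4, 189.2, 368.2, 217.8] [[326.438  201.2044]
 [364.3358 187.4233]
 [372.4525 209.7445]
 [334.5547 223.5255]]
side tray [284.0, 359.0, 425.0, 440.2] [[282.973  419.1622]
 [293.4324 356.4054]
 [423.6487 378.1081]
 [413.1892 440.8649]]
side bottle [312.9, 179.6, 355.0, 223.8] [[310.  218. ]
 [332.8 172.4]
 [356.  184. ]
 [333.2 229.6]]
[0.5274 0.0041 0.2661] 20.65 [-0.1468  0.2595  0.0407  1.352  -0.     -0.0563] [ 0.1978  0.1734 -1.0502]
```

View pics/d8.png

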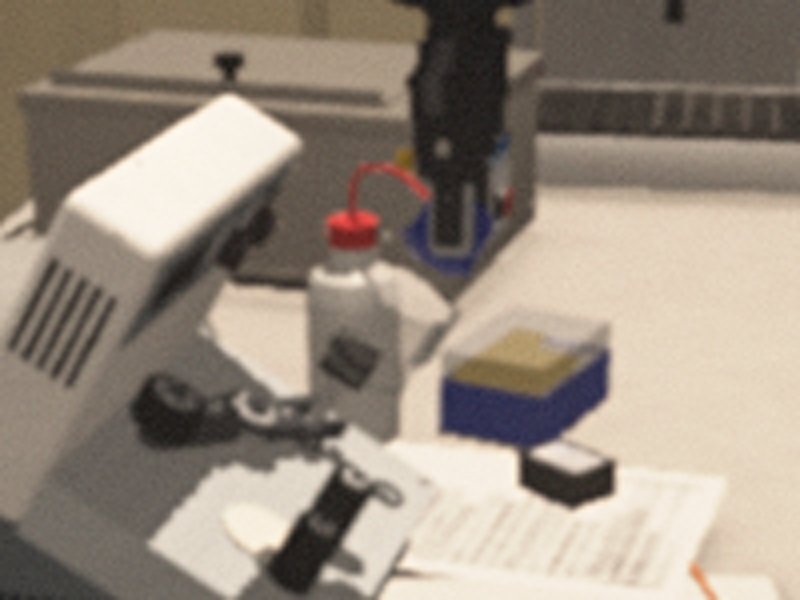

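```bash
python3 - <<'E'
from h import *
from scipy.optimize import minimize
np.set_printoptions(precision=4,suppress=True)
ms={c:np.load(f"{c}_tray.npy") for c in("scene","side")}; Ms={c:P(c) for c in ms}
B=np.array([[x,y,z] for x in(-.1,.1) for y in(-.065,.065) for z in(0,.016)])
def f(p):
    r=R.from_euler('z',p[2]).as_matrix(); t=0
    for c,m in ms.items():
        q=np.array([proj(Ms[c],r@b+[p[0],p[1],0]) for b in B])
        im=np.zeros((480*4,640*4),np.uint8); cv2.fillConvexPoly(im,cv2.convexHull((q*4).round().astype(np.int32)),1)
        mm=cv2.resize(cv2.convexHull is None or m,None,fx=4,fy=4,interpolation=0)
        t+=1-(im&mm).sum()/(im|mm).sum()
    return t
best=min((minimize(f,[.461,.335,y],method="Nelder-Mead",options=dict(initial_simplex=[[.461,.335,y],[.468,.335,y],[.461,.342,y],[.461,.335,y+.1]])) for y in(-.2,0,.2)),key=lambda s:s.fun)
print(best.x,best.fun); x,y,a=best.x
r=R.from_euler('z',a).as_matrix()
print("bottle target",np.array([x,y,0])+r@[-.04,0,0]); print("vials in tray",r.T@([.5285-x,.2857-y,0]),r.T@([.521-x,.3503-y,0]))
E
```

```text
[ 0.4636  0.3313 -0.0907] 0.1951219826200009
bottle target [0.4238 0.3349 0.    ]
vials in tray [ 0.0688 -0.0395  0.    ] [0.0554 0.0242 0.    ]
```

```bash
python3 -m jog '[[-15,35,0,0,1],[-40,85,0,0,1],[-65,140,0,0,1],[-90,195,0,0,1],[-115,250,0,0,1],[-140,300,-20,0,1],[-155,336,-60,0,1],[-155,336,-100,0,1]]' && python3 -m jog '[[0,0,-10,0,1],[0,0,-25,0,1],[0,0,-40,0,1],[0,0,-40,0,1]]'
python3 - <<'E'
from h import *
np.set_printoptions(precision=4,suppress=True)
N=["bottle","bottle_cap"]
env.camera("scene"); a=pts("scene",N); save("side","d9.png",(260,280,460,430),4); b=pts("side",N); Ms=[P("scene"),P("side")]
for n in N: print(n,a.get(n),b.get(n),*(tri(Ms,[a[n][0],b[n][0]]) if n in a and n in b else ()))
s=env.get_state(); print(s["tool_pos"],s["time_s"],s["wrist_force"])
E
```

```text
time_s: 21.65
tool_pos: [0.3712, 0.3422, 0.165]
tcp_rot: [0.137, 3.138, 0.001]
wrist_force: [-0.4, -0.7, -1.5]
width: 0.445
finger_force: 28.2
time_s: 22.15
tool_pos: [0.3727, 0.3397, 0.1265]
tcp_rot: [-0.143, -3.138, 0.0]
wrist_force: [-1.1, 0.3, -1.7]
width: 0.447
finger_force: 28.3
bottle (array([305.7, 385.8]), 0.62) (array([380.7, 373.6]), 0.85) [0.4221 0.3294 0.056 ] 1.867519626747253
bottle_cap (array([321.6, 385.4]), 0.76) None
[0.3727 0.3402 0.1268] 22.45 [-0.0365 -0.0299 -0.7572]
```

View pics/d9.png

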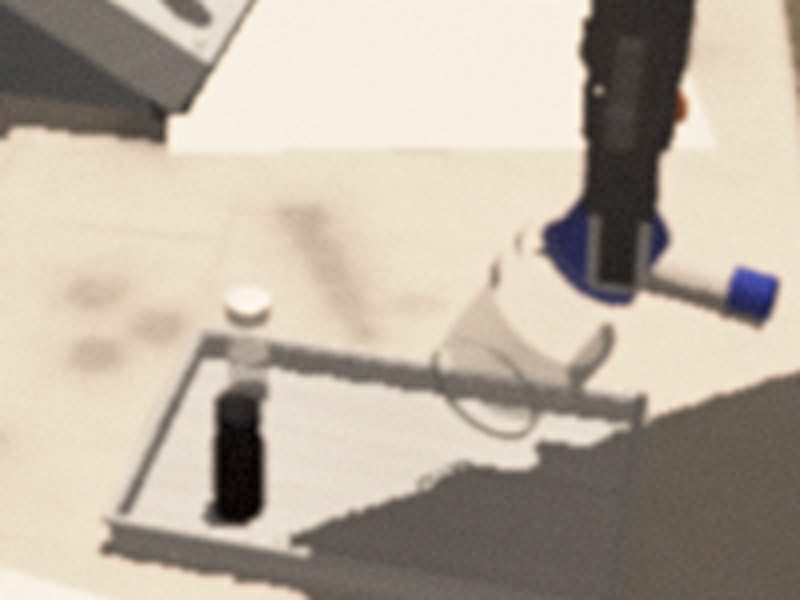

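```bash
python3 -m jog '[[0,0,-18,0,1],[0,0,-36,0,1],[0,0,-38,0,1],[0,0,-38,0,1]]' 20 && python3 -m jog '[[0,0,-1.5,0,1],[0,0,-3,0,1],[0,0,-3,0,1]]'
```

```text
time_s: 22.95
tool_pos: [0.3726, 0.3402, 0.0886]
tcp_rot: [0.142, 3.138, 0.0]
wrist_force: [0.2, 0.1, -1.3]
width: 0.445
finger_force: 28.3
time_s: 23.32
tool_pos: [0.3724, 0.3402, 0.0852]
tcp_rot: [0.142, 3.138, 0.0]
wrist_force: [-0.0, -0.5, -1.3]
width: 0.444
finger_force: 28.3
```

```bash
python3 -m jog '[[0,0,-1.5,0,1],[0,0,-3,0,1],[0,0,-3,0,1]]' 20 && python3 -m jog '[[0,0,-1,0,1],[0,0,-2,0,1],[0,0,-2,0,1]]'
```

```text
time_s: 23.7
tool_pos: [0.3729, 0.3409, 0.0839]
tcp_rot: [0.142, 3.136, 0.004]
wrist_force: [-7.8, -0.7, 30.1]
width: 0.446
finger_force: 36.9
time_s: 24.08
tool_pos: [0.3732, 0.3413, 0.0833]
tcp_rot: [0.141, 3.135, 0.006]
wrist_force: [-13.3, -3.1, 55.2]
width: 0.445
finger_force: 43.8
```

```bash
python3 -m jog '[[0,0,3.5,0,1],[4,-0.4,4.3,0,1],[8,-0.7,5,0,1],[12,-1.1,5.6,0,1],[12,-1.1,5.6,0,1]]'
python3 - <<'E'
from h import *
save("side","d10.png",(260,280,460,430),4)
E
```

```text
time_s: 24.7
tool_pos: [0.3852, 0.3394, 0.0865]
tcp_rot: [0.142, 3.137, 0.002]
wrist_force: [-1.6, -0.6, 14.4]
width: 0.448
finger_force: 31.7
```

View pics/d10.png

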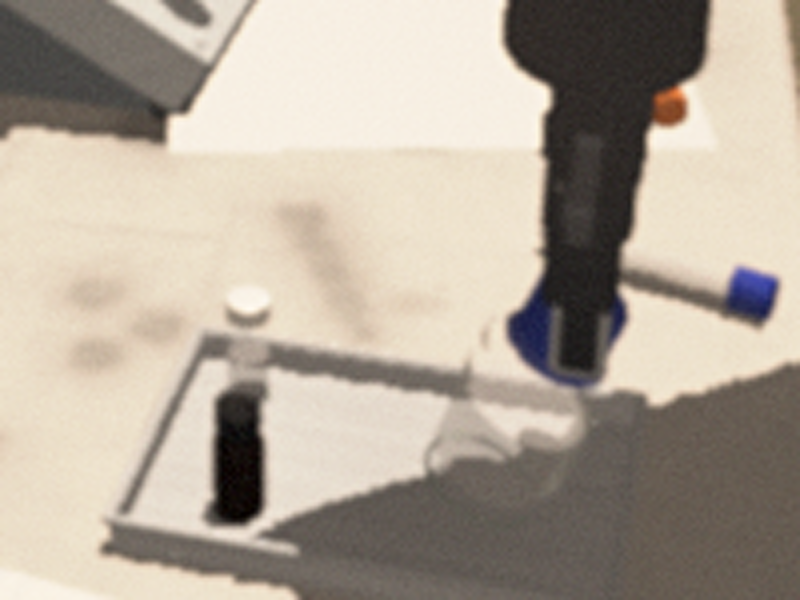

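```bash
python3 -m jog '[[5,-0.5,0.3,0,1],[10,-0.9,0.5,0,1],[15,-1.4,0.4,0,1],[15,-1.4,0.4,0,1]]'
cat > bt.py <<'E'
from h import *
np.set_printoptions(precision=4,suppress=True)
N=["bottle","bottle_cap"]; Ms=[P("scene"),P("side")]; o=[]
for c in("scene","side"):
    env.camera(c); o.append(pts(c,N))
    r=env.silhouettes(c,"bottle")
    if r: m=r[0]["pixels"].astype(np.uint8); print(c,r[0]["bbox"],r[0]["conf"])
for n in N: print(n,[x.get(n) for x in o],*(tri(Ms,[o[0][n][0],o[1][n][0]]) if n in o[0] and n in o[1] else ()))
s=env.get_state(); print(s["tool_pos"],s["time_s"],s["wrist_force"],s["wrist_torque"])
E
python3 bt.py
```

```text
time_s: 25.25
tool_pos: [0.4006, 0.3377, 0.0869]
tcp_rot: [0.143, 3.136, 0.001]
wrist_force: [-0.2, -1.4, 13.6]
width: 0.439
finger_force: 27.8
scene [290.4, 378.2, 318.3, 405.2] 0.55
side [363.5, 346.0, 405.8, 408.0] 0.66
bottle [(array([301.2, 394.4]), 0.55), (array([320.1, 375.2]), 0.68)] [0.4915 0.3208 0.0173] 23.741800199273882
bottle_cap [(array([307.7, 381.5]), 0.69), (array([394.7, 358.3]), 0.91)] [0.4051 0.3354 0.0946] 1.2564385283279194
[0.4004 0.3377 0.087 ] 25.65 [ 0.8814 -3.1107 12.4932] [-0.6358 -0.098  -0.0418]
```

```bash
python3 -m jog '[[5,-0.5,-0.3,0,1],[10,-0.9,-1,0,1],[15,-1.4,-1.8,0,1],[15,-1.4,-1.8,0,1]]'
python3 bt.py
```

```text
time_s: 26.15
tool_pos: [0.4153, 0.3365, 0.0856]
tcp_rot: [0.142, 3.136, 0.002]
wrist_force: [-5.4, -2.5, 22.1]
width: 0.449
finger_force: 30.5
scene [291.6, 370.3, 316.9, 405.5] 0.61
side [360.2, 346.5, 399.4, 411.3] 0.81
bottle [(array([301.7, 394.3]), 0.93), (array([316.5, 219.9]), 0.44)] [0.4525 0.4126 0.3186] 50.26122948680609
bottle_cap [(array([300.5, 377. ]), 0.57), (array([383.8, 355.3]), 0.9)] [0.4219 0.3383 0.1001] 0.9485797362398216
[0.415  0.3365 0.0856] 26.55 [-5.1109 -1.0936 21.8707] [-0.7194  0.8249  0.0298]
```

```bash
python3 - <<'E'
from h import *
np.set_printoptions(precision=4,suppress=True)
M=P("scene"); 
def ray(M,uv,z): return least_squares(lambda p:proj(M,[*p,z])-uv,[.4,.3]).x
print("base",ray(M,(301.7,394.3),.003),ray(M,(301.2,394.4),.01))
r=env.silhouettes("side","bottle")[0]["pixels"]; ys,xs=np.nonzero(r)
for y in range(ys.min(),ys.max()+1,4): print(y,xs[ys==y].min(),xs[ys==y].max(),end='; ')
# side-model outlines at several tilts, cap fixed near TCP
M=P("side"); d=np.array([.996,-.0907,0]); pv=np.array([.4155,.3365,.0995])
for a in(0,5,10,15,20):
    t=np.radians(a); ax=np.array([-np.sin(t)*d[0],-np.sin(t)*d[1],np.cos(t)]); base=pv-.096*ax
    w=np.cos(t)*d+np.array([0,0,np.sin(t)]); side=np.array([-.0907,-.996,0])
    c=np.array([proj(M,base+.028*(np.cos(q)*w+np.sin(q)*side)) for q in np.linspace(0,6.28,40)])
    print("\n",a,base,c.min(0),c.max(0),end='')
E
```

```text
base [0.4277 0.3332] [0.4264 0.3363]
348 371 373; 352 370 374; 356 370 377; 360 369 377; 364 368 377; 368 370 393; 372 370 389; 376 365 393; 380 365 397; 384 364 397; 388 364 397; 392 364 397; 396 364 396; 400 364 395; 404 366 393; 408 377 384; 
 0 [0.4155 0.3365 0.0035] [367.8285 392.6859] [402.0157 415.6807]
 5 [0.4238 0.3357 0.0039] [362.9446 391.3864] [396.7837 414.954 ]
 10 [0.4321 0.335  0.005 ] [358.2414 389.6069] [391.5167 413.9277]
 15 [0.4402 0.3342 0.0068] [353.7488 387.4872] [386.2501 412.6839]
 20 [0.4482 0.3335 0.0093] [349.4953 384.9308] [381.0308 411.1218]
```

```bash
python3 -m jog '[[3,-0.3,0,0,1],[6,-0.5,-0.6,0,1],[7,-0.6,-0.9,0,1],[7,-0.6,-0.9,0,1]]'
python3 - <<'E'
from h import *
env.camera("side"); r=env.silhouettes("side","bottle")[0]["pixels"]; ys,xs=np.nonzero(r)
for y in range(ys.min(),ys.max()+1,4): print(y,xs[ys==y].min(),xs[ys==y].max(),end='; ')
E
```

```text
time_s: 27.1
tool_pos: [0.4226, 0.3358, 0.0861]
tcp_rot: [0.142, 3.134, 0.002]
wrist_force: [-9.1, -7.1, 43.3]
width: 0.448
finger_force: 38.1
347 367 368; 351 366 369; 355 366 372; 359 365 372; 363 365 389; 367 366 372; 371 368 387; 375 365 392; 379 363 395; 383 363 395; 387 363 395; 391 364 395; 395 363 394; 399 364 393; 403 365 390; 407 375 381;
```

```bash
python3 -m jog '[[0,0,2.2,0,1],[0,0,2.2,0,1],[0,0,2.2,0,0.45],[0,0,2.2,0,0.2],[0,0,2.2,0,0],[0,0,2.2,0,0],[0,0,2.2,0,0]]' && python3 -m jog '[[0,0,10,0,0],[0,0,30,0,0],[0,0,60,0,0],[0,0,100,0,0],[-20,0,140,0,0],[-60,0,150,0,0]]'
python3 - <<'E'
from h import *
np.set_printoptions(precision=4,suppress=True)
N=["bottle","bottle_cap","vial_white","vial_brown","pin_tab","fork","wheel_top","driver","cell_box"]; Ms=[P("scene"),P("side")]; o=[]
for c in("scene","side"):
    save(c,c+"_end.png"); o.append(pts(c,N))
    for n in("bottle","bottle_cap"):
        r=env.boxes_of(c,n); print(c,n,r[0] if r else None)
for n in N: print(n,[(x[n][0],round(x[n][1],2)) if n in x else None for x in o],*(tri(Ms,[o[0][n][0],o[1][n][0]]) if n in o[0] and n in o[1] else ()))
T=np.load("T.npy");W=lambda d:(T@np.append(d,1))[:3]
for n,d in {"tab":(.0218,-.1316,.0605),"fork":(.0185,-.1301,.019),"wheel":(.081,-.008,.042)}.items(): print(n,[proj(M,W(d)) for M in Ms])
s=env.get_state(); print(s["tool_pos"],s["time_s"],s["wrist_force"])
E
```

```text
time_s: 28.08
tool_pos: [0.4214, 0.3356, 0.0855]
tcp_rot: [-0.142, -3.138, 0.0]
wrist_force: [0.1, 0.0, 0.0]
width: 0.998
finger_force: 0.0
time_s: 28.82
tool_pos: [0.3622, 0.3361, 0.2383]
tcp_rot: [0.144, 3.135, 0.004]
wrist_force: [-0.1, 0.2, -0.1]
width: 1.0
finger_force: 0.0
scene bottle {'bbox': [287.9, 371.6, 314.8, 404.5], 'conf': 0.81}
scene bottle_cap {'bbox': [291.7, 375.6, 315.5, 404.1], 'conf': 0.91}
side bottle {'bbox': [361.8, 344.3, 402.1, 411.4], 'conf': 0.71}
side bottle_cap {'bbox': [368.6, 347.5, 397.6, 411.6], 'conf': 0.76}
bottle [(array([304.9, 394.2]), 0.78), (array([376.2, 401.8]), 0.64)] [ 0.4284  0.325  -0.0049] 1.426098824256087
bottle_cap [(array([304.6, 380.8]), 0.56), (array([386.8, 359.7]), 0.73)] [0.4157 0.3353 0.0896] 0.018957894848767864
vial_white [(array([278.7, 352.4]), 0.48), (array([320.2, 377.9]), 0.48)] [0.5324 0.2861 0.0029] 0.21647323776971916
vial_brown [None, (array([319.9, 407. ]), 0.88)]
pin_tab [None, (array([316.4, 219.4]), 0.47)]
fork [None, (array([306.9, 233. ]), 0.88)]
wheel_top [None, (array([274.4, 226.5]), 0.73)]
driver [(array([421.2, 284.3]), 0.9), (array([417.4, 293.1]), 0.74)] [ 0.3662 -0.0695  0.0007] 1.625112265101734
cell_box [None, (array([374.3, 254.9]), 0.88)]
tab [array([357.5995, 184.4599]), array([315.656 , 218.4273])]
fork [array([351.1531, 191.4956]), array([308.7636, 232.292 ])]
wheel [array([305.8442, 195.5665]), array([274.8711, 228.7352])]
[0.3614 0.3356 0.2356] 30.025 [ 0.8522 -0.0788  0.3183]
```

```bash
python3 - <<'E'
from h import *
np.set_printoptions(precision=1,suppress=True)
T=np.load("T.npy"); c=env.calibration("wrist"); K=np.array(c["intrinsics"]); G=np.eye(4); G[:3,:3]=R.from_rotvec([.142,3.138,0]).as_matrix(); G[:3,3]=[.5958,-.1304,.1251]
M=K@np.linalg.inv(G@np.array(c["tool_from_camera"]))[:3]
u=np.array([.89,-.45,0])
for h in(0,.005,.01,.02):
  for L in(.07,.1):
    ax=np.sin(L)*u+np.array([0,0,np.cos(L)]); tip=np.array([.0146,-.1279,-.03+h])-.001*u
    q=[proj(M,(T@np.append(tip+ax*z+np.array([x,y,0]),1))[:3]) for z in(.076,.106) for x in(-.015,.015) for y in(-.007,.007)]
    print(h,L,"tab bbox",np.min(q,0),np.max(q,0),"side/scene",*[proj(P(s),(T@np.append(tip+ax*.091,1))[:3]) for s in("side","scene")])
for s in("scene","side"):
    q=[proj(P(s),[.4215+r*np.cos(t),.3355+r*np.sin(t),z]) for r,z in((.028,.003),(.028,.07),(.019,.108)) for t in np.linspace(0,6.28,30)]
    print(s,"upright bottle bbox",np.min(q,0),np.max(q,0))
E
```

```text
0 0.07 tab bbox [283.1 346.9] [329.4 460.9] side/scene [316.4 219. ] [357.9 185.4]
0 0.1 tab bbox [278.3 352.2] [326.4 470.9] side/scene [315.7 218.4] [357.6 184.5]
0.005 0.07 tab bbox [281.8 347.6] [330.  466.4] side/scene [317.4 217.5] [358.8 184.7]
0.005 0.1 tab bbox [276.8 353.1] [326.8 476.7] side/scene [316.6 216.8] [358.4 183.8]
0.01 0.07 tab bbox [280.5 348.3] [330.6 472.3] side/scene [318.3 215.9] [359.6 184. ]
0.01 0.1 tab bbox [275.2 354. ] [327.2 483.1] side/scene [317.6 215.2] [359.3 183. ]
0.02 0.07 tab bbox [277.3 349.9] [332.  485.8] side/scene [320.3 212.7] [361.4 182.6]
0.02 0.1 tab bbox [271.6 356. ] [328.1 497.6] side/scene [319.5 212.1] [361.  181.6]
scene upright bottle bbox [289.1 366.7] [316.2 409.3]
side upright bottle bbox [364.3 342.9] [400.3 415.1]
```

```bash
python3 -c "
from plant import env
print(env.sign_off())"
```

```text
the job is handed in; nothing more can be done
None
```

The job is handed in, about 30 s into the 50 s: by measurement the pin is home in the parking hole and holding the arm back by itself, and the bottle was then stood upright in the tray's free half; I viewed 12 pictures where at most 10 were allowed, and the sign-off gave no verdict.

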